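# Change over the hopper slide gates

### The arm

A 6-joint arm with a two-finger parallel gripper is mounted at the origin on a cart in front of the work surface, level with it; the furniture and walls round the work are solid. World frame = base frame: x ahead of the robot, y to its left, z up, the work surface at z = 0. Lengths are in m, angles in rad, forces in N, time in s.
With the tool pointing down it reaches from about 0.3 to 0.85 m from the base axis. Payload 5.4 kg.
Tool frame: the origin (TCP) lies midway between the tips of the shut fingers; the grasp point (between the pads) lies grip_point_offset behind it (grip_point_offset is the distance from the TCP to the grasp point, in m); y points along the fingers, z is the direction in which the jaws open and shut, and the axes are right-handed (so a half turn about y gives the same grasp; the last joint's range is limited). The gripper opens to 85 mm and grips with 20 to 120 N. Pads are 22 mm wide; open, the fingers measure 114 mm over their backs; the gripper's body (76 mm by 85 mm) begins 54 mm behind the grasp point. The pads swing forward as they close: fully open they stand 13 mm farther back than shut.
Start: joints at [1.105, 0.158, 1.597, -0, 1.386, -0.21], TCP at [0.145, 0.556, 0.231] pointing down, gripper open.
Joint ranges: [-2.91, 2.91], [-0.94, 2.29], [0.18, 2.7], [-1.29, 4.43], [0.17, 2.64], [-3, 3]. Speed limits (rad/s): [2.57, 2.57, 3.14, 3.14, 3.14, 3.14].

### API

Orientations are given as a unit quaternion [w, x, y, z].
In Python, from rig import state, snapshot, camera_params, finish_job, grip_point_offset gives the robot as it stands.
- The arm moves only by the shell command python3 -m inch 'ROWS' [FORCE]. ROWS is JSON, a list of rows, each a list of 3 entries, a list of its own where there are three numbers: the opening, from -1 (shut) to 1 (fully open), then the shift along the tool's x, y, z in mm, then the turn, a rotation vector about the tool's x, y, z in rad. A call has 1 to 10 rows; each row is the pose to reach, as a shift and turn from the pose measured when the call began, along the tool's axes at that moment; what a row does not reach only later rows make up. A row lasts 1/8 s, in which the tool goes at most 62.5 mm and 10.7 degrees, less where a joint would pass 70% of its speed; a pose out of reach is approached as far as the arm can. A call with a gripper value outside its range is refused whole. The fingers move at their own pace and stop on an object; FORCE is the grip in N (left out, the last holds). Time passes only in rows, so rows that repeat a pose let the fingers close. It gives the time, the measured TCP pose, the force and the opening at its end, in the units of the state.
- state(): the state, without advancing time (a new reading comes with each control period).
- snapshot(name): name is "side" or "top"; returns the picture (420x560x3 uint8, red, green, blue); there is no depth.
- camera_params(name): a dict with "fx", "fy", "cx", "cy" (pixels), "k1" (the pictures are not rectified: a ray, as slopes to the right and down, at radius r is drawn at 1 + k1 r^2 times it, then the intrinsics apply), "R" (3x3) and "t" (3): a world point X has camera coordinates R X + t. Camera axes: x right, y down, z forward; pixel columns grow to the right and rows downward; lengths in m; the calibration is good to about 2 mm. A picture is of the moment at which its call begins. camera_params takes no time and is no camera call.
- finish_job(): hands the job in, once; it reports no verdict.
The state is a dict: "time": time; "joint_pos": joint angles; "qvel": joint speeds; "effort": joint torques, N m; "ee_pos": TCP position; "eef_rot": TCP orientation; "contact_force": force on the tool from outside, world axes, zero at the start; "wrist_torque": the same for the moment, N m; "grip_width": finger opening in m.
Only numpy, scipy, OpenCV 4.12 (cv2) and the standard library are available. Lean on these libraries where they do the work, as an engineer would, in place of code of your own. Each camera call takes 0.05 s, during which the arm holds its last target.

### The job

Set up the two empty bench hoppers for the next class: first push the yellow hopper's slide gate fully shut, then pull the green hopper's stiff slide gate out until its white index line stands level with the red mark on its rail, and let go. Leave the red marks where they are, the beakers under the spouts, and the flask and brown bottle undisturbed.

Things in the scene. Friction and masses are not known exactly. Their poses are not given: they have to be found in the camera images.
- green_dispenser: Hopper with green band and green gate grip, fixed. Origin on the table under its axis; x to its back (column), -x to its front (faces the robot's left), -y side nearest the robot. Base 320x150x12 mm (x -185 to 135). Cone, radius 36 at z 140 mm, widens to a drum, radius 95 from z 200 up; lid knob top 318. Gate rails along x at y +-45, 12 wide, top z 113, x -195 to 100. Gate slides out to -x.
- yellow_dispenser: The same hopper with a yellow band and yellow gate grip; same axes and sizes. Either of the two may be the nearer. On both, the drum overhangs the grip of the shut gate, so a vertical gripper does not fit there: come in tilted 35 to 45 degrees, fingers pointing down and towards +x of the hopper.
- green_grip (a point): Grip point of the green gate: middle of an upright fin 37 mm long (x), 14 mm thick (y; pinch across this), top at z 160, standing on the gate plate (flange 30 mm wide at its foot, top at z 118). Point at z 143 mm, and at x -87.5, y 0 mm in the hopper's frame when shut. Moves with the gate.
- yellow_grip (a point): The same point on the yellow gate's grip fin.
- green_line (a point): White index line of the green gate: a strip 4 mm wide (x) across the gate plate in front of the fin and over the -y rail (nearer the robot). Point: middle of its width, on the rail, z 117 mm. Moves with the gate; at x -120 mm in the hopper's frame when shut.
- green_mark (a point): Red mark of the green hopper: a ridge 3 mm wide (x), z 117 mm, on a red clip 16x10x16 mm on the outer side of the -y rail (nearer the robot). Point: middle of the ridge. It stands 35 to 60 mm in front (-x) of the shut gate's index line. The clip can be shoved along the rail by accident (about 12 N).
- yellow_mark (a point): The same red mark on the yellow hopper's rail; not used in this job and to be left where it is.
- green_gate (a joint): How far the green gate is pulled out, m: 0 shut, 0.075 against its end stop. Starts shut. About 9 N of dry friction, plus 20 N per m/s; it stays where it is left.
- yellow_gate (a joint): How far the yellow gate is pulled out, m; 0 shut (a hard stop), same friction. Starts 25 to 50 mm open.
- green_beaker: Small clear beaker, 49 mm wide, 44 mm high, loose on the green hopper's base under the spout; origin at the middle of its underside.
- yellow_beaker: The same under the yellow hopper's spout.
- flask: Clear conical flask, 96 mm wide, 160 mm high, standing loose to the left of the hoppers; origin at the middle of its underside.
- brown_bottle: Brown glass bottle with a black cap, 74 mm wide, 146 mm high, standing loose to the right of the hoppers; origin at the middle of its underside.

How it is judged:
By the outcome, as a careful person would: the job done as asked, in the order asked, and still so for the second after the job is handed in, with the robot touching nothing.
It also fails if it takes over 64 s, if anything falls off the work surface, if the arm or the gripper's body presses on something with over 40 N, if the wrist force passes 120 N, or if a joint passes its speed limit or range.

## Working session

There is one attempt and no reset: what is moved stays moved. The work goes in short steps, Python scripts to look and compute and a shell command to move; the robot and the scene stay as the last step left them, time stands still between calls to the robot, and variables do not carry over. Pictures are saved under pics/ and viewed, and the job is handed in when it is done.

```bash
mkdir -p pics; ls
python3 - <<'E'
from rig import *
import rig,cv2
print(state()); print(grip_point_offset)
for n in("side","top"):
    print(n,camera_params(n)); cv2.imwrite(f"pics/{n}0.png",snapshot(n)[:,:,::-1])
E
```

```text
pics
{'time': 0.0, 'joint_pos': array([ 1.10490308e+00,  1.59075127e-01,  1.59822074e+00, -2.08669522e-05,
        1.38618830e+00, -2.10107679e-01]), 'qvel': array([-0.00167265, -0.00258875, -0.00075676,  0.000657  , -0.00064192,
        0.00144538]), 'effort': array([ 2.43062013e-04, -3.95994437e+01, -3.31436419e+01,  2.70004426e-05,
        8.30069825e-03,  6.51467232e-06]), 'ee_pos': array([0.14523641, 0.55574189, 0.230308  ]), 'eef_rot': array([-0.70069828,  0.70196492, -0.09040105,  0.08997122]), 'contact_force': array([-0.0540506 , -0.0732936 , -0.15936671]), 'wrist_torque': array([0.00141505, 0.03107213, 0.02144837]), 'grip_width': 0.0852448105869599}
0.0187
side {'fx': 392.3077315146511, 'fy': 392.3077315146511, 'cx': 280.41249668269654, 'cy': 211.3095115468314, 'k1': 0.028557918280591194, 'R': array([[-0.44128365,  0.89700839,  0.02539073],
       [ 0.48742187,  0.2633523 , -0.83250554],
       [-0.75345117, -0.35499508, -0.55343458]]), 't': array([ 0.25470699, -0.15956464,  1.61529401])}
top {'fx': 464.9380972636715, 'fy': 464.9380972636715, 'cx': 275.2623226581186, 'cy': 211.42404500169206, 'k1': -0.14234418904017182, 'R': array([[ 0.42163218, -0.90655931,  0.01940439],
       [-0.70971506, -0.34325001, -0.6152105 ],
       [ 0.56438536,  0.24562096, -0.78812404]]), 't': array([-0.25509923,  0.45732144,  1.22580944])}
```

View pics/side0.png

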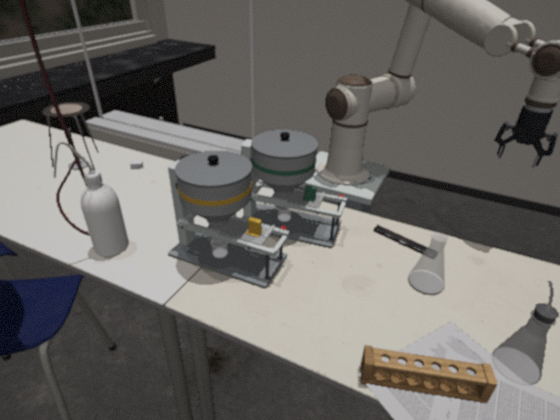

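View pics/top0.png

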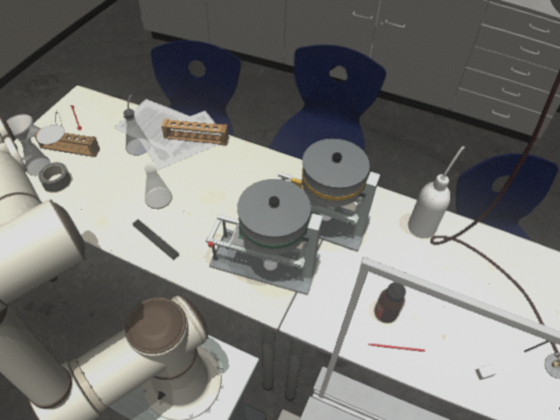

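The green hopper is nearer the robot; knobs are at side (285,136)/(213,160) and top (274,202)/(337,158). I'll zoom in for detail.

```bash
cat > h.py <<'E'
import numpy as np,cv2
from rig import *
def ray(n,u,v):
    p=camera_params(n);K=np.array([[p['fx'],0,p['cx']],[0,p['fy'],p['cy']],[0,0,1]])
    # r here: undistorted slope radius
    d=np.array([(u-p['cx'])/p['fx'],(v-p['cy'])/p['fy']]);s=d.copy()
    for _ in range(30): s=d/(1+p['k1']*(s@s))
    R=np.array(p['R']);t=np.array(p['t'])
    w=R.T@np.array([s[0],s[1],1]);return -R.T@t,w/np.linalg.norm(w)
def plane(n,u,v,z):
    o,w=ray(n,u,v);return o+w*(z-o[2])/w[2]
def tri(a,b):
    o1,w1=ray("side",*a);o2,w2=ray("top",*b)
    A=np.stack([w1,-w2],1);l=np.linalg.lstsq(A,o2-o1,rcond=None)[0]
    p,q=o1+l[0]*w1,o2+l[1]*w2
    return (p+q)/2,np.linalg.norm(p-q)
def proj(n,X):
    p=camera_params(n);c=np.array(p['R'])@np.asarray(X)+np.array(p['t']);s=c[:2]/c[2];s=s*(1+p['k1']*(s@s))
    return np.array([s[0]*p['fx']+p['cx'],s[1]*p['fy']+p['cy']])
def crop(n,x0,y0,w,h,k,f,img=None):
    im=snapshot(n)[:,:,::-1] if img is None else img
    cv2.imwrite(f,cv2.resize(im[y0:y0+h,x0:x0+w],None,fx=k,fy=k,interpolation=cv2.INTER_CUBIC))
E
python3 - <<'E'
from h import *
s=cv2.imread('pics/side0.png');t=cv2.imread('pics/top0.png')
crop('',160,120,200,150,4,'pics/side0z.png',s);crop('',200,130,190,150,4,'pics/top0z.png',t)
for nm,im,rois in(('side',s,[(270,125,300,145),(200,150,226,168)]),('top',t,[(262,192,286,212),(325,148,350,168)])):
    for x0,y0,x1,y1 in rois:
        g=im[y0:y1,x0:x1].max(2);ys,xs=np.where(g<45);print(nm,xs.mean()+x0,ys.mean()+y0,len(xs),ys.min()+y0,ys.max()+y0)
E
```

```text
side 284.4255319148936 135.91489361702128 47 133 139
side 212.94285714285715 159.92857142857142 70 156 164<stdin>:6: RuntimeWarning: Mean of empty slice.
  ret = ret.dtype.type(ret / rcount)
Traceback (most recent call last):
ValueError: zero-size array to reduction operation minimum which has no identity
```

View pics/side0z.png

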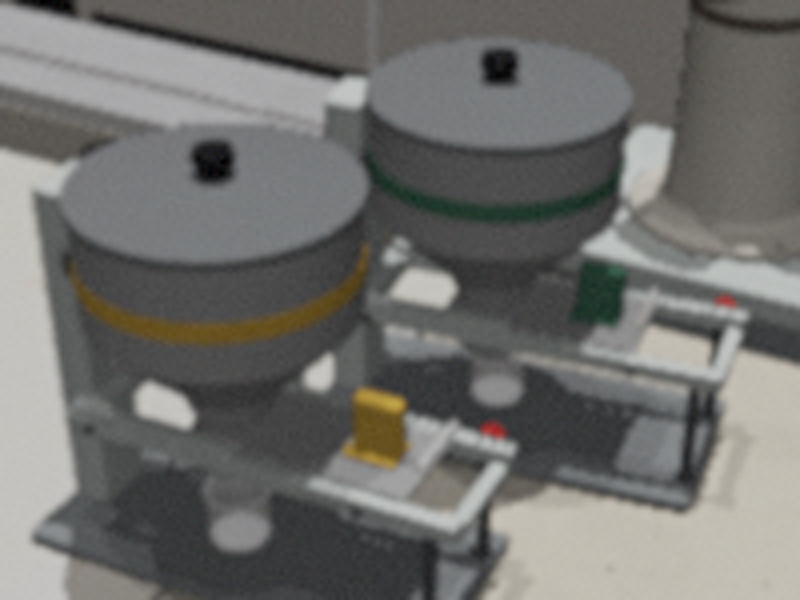

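View pics/top0z.png

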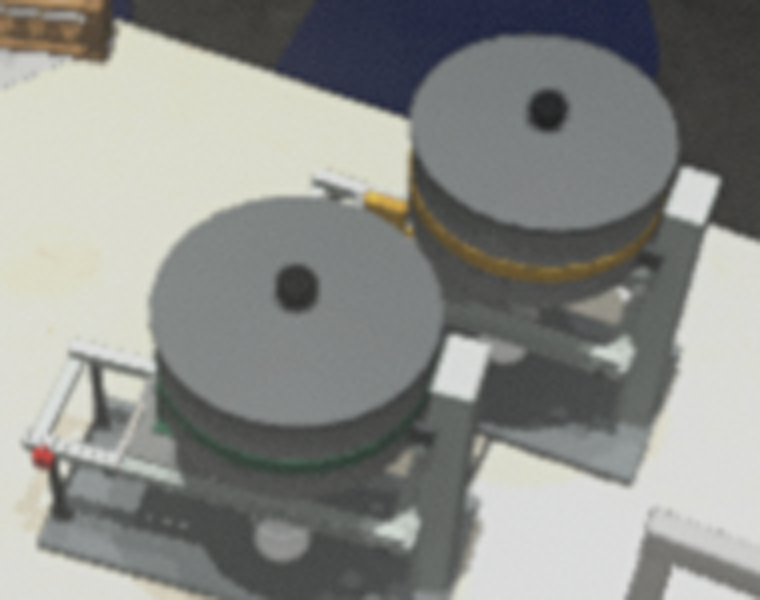

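Side view: yellow grip ~ (255,227), green grip ~ (309,193), red marks ~ (341,195) green and (283,228) yellow; top view shows the green mark at (210,244). Now positions.

Run:
```python
from h import *
s=cv2.imread('pics/side0.png');t=cv2.imread('pics/top0.png')
def cen(im,roi,f):
    x0,y0,x1,y1=roi;c=im[y0:y1,x0:x1].astype(float);w=f(c);ys,xs=np.mgrid[y0:y1,x0:x1];return np.array([(w*xs).sum()/w.sum(),(w*ys).sum()/w.sum()]),(w>0).sum()
dark=lambda c:np.clip(75-c.max(2),0,None)
red=lambda c:np.clip(c[:,:,2]-np.maximum(c[:,:,0],c[:,:,1])-30,0,None)
ks=[cen(s,r,dark)for r in[(276,127,294,143),(203,151,223,168)]]
kt=[cen(t,r,dark)for r in[(265,193,284,211),(327,149,347,167)]]
for a,b,n in zip(ks,kt,'gy'): print(n,a,b,tri(a[0],b[0]),plane('side',*a[0],.31),plane('top',*b[0],.31))
rs=[cen(s,r,red)for r in[(333,185,352,202),(274,220,292,235)]]
rt=cen(t,(203,236,218,252),red)
print('red',rs,rt); print(tri(rs[0][0],rt[0])); print(plane('side',*rs[1][0],.114))
# front/near corners, rails (zoomed px /4 + offset) 
P=lambda x,y:(160+x/4-.375,120+y/4-.375)
for nm,a in dict(gL=(115,400),g_far_front=(714,380),g_near_front=(745,316),y_far=(445,530),y_near=(515,450),yrailback=(80,402),grailback=(372,305)).items(): print(nm,plane('side',*P(*a),.113))
Q=lambda x,y:(200+x/4-.375,130+y/4-.375)
for nm,a in dict(g_near_front=(30,445),g_near_back=(400,535),g_far_front=(75,350),y_far_front=(318,180),y_near_back=(620,362)).items(): print(nm,plane('top',*Q(*a),.113))
for nm,a in dict(gbase_front=(40,548),ybase_back=(632,482),gpost=()).items():
    if a: print(nm,plane('top',*Q(*a),.012))
```

```text
g (array([284.45987067, 136.39710917]), np.int64(68)) (array([273.74468085, 201.85518188]), np.int64(86)) (array([ 0.44335505, -0.06288297,  0.30774946]), np.float64(0.0024230551499787962)) [ 0.44773542 -0.05950848  0.31      ] [ 0.44219497 -0.06472107  0.31      ]
y (array([212.82033898, 160.25580183]), np.int64(95)) (array([336.49355159, 157.34573413]), np.int64(75)) (array([ 0.67037514, -0.15497076,  0.30746563]), np.float64(0.002236796296261083)) [ 0.67451191 -0.15060792  0.31      ] [ 0.66868344 -0.15643928  0.31      ]
red [(array([341.06264501, 194.83758701]), np.int64(12)), (array([282.86986301, 227.03228963]), np.int64(26))] (array([210.22211809, 243.40112465]), np.int64(27))
(array([0.36230859, 0.1028771 , 0.11538518]), np.float64(0.0036178249531086796))
[0.60270682 0.01694904 0.114     ]
gL [ 0.6957595  -0.23526046  0.113     ]
g_far_front [0.46881167 0.1323817  0.113     ]
g_near_front [0.37187096 0.12413479 0.113     ]
y_far [0.71408797 0.03700887 0.113     ]
y_near [0.61569533 0.04005497 0.113     ]
yrailback [ 0.70928993 -0.25522393  0.113     ]
grailback [ 0.49675293 -0.13972761  0.113     ]
g_near_front [0.36791752 0.11484605 0.113     ]
g_near_back [ 0.41521731 -0.16296498  0.113     ]
g_far_front [0.45980226 0.1279829  0.113     ]
y_far_front [0.70226238 0.03350366 0.113     ]
y_near_back [ 0.63211505 -0.25552232  0.113     ]
gbase_front [0.34291505 0.10294206 0.012     ]
ybase_back [ 0.60081758 -0.29318105  0.012     ]
```

```bash
cat >> h.py <<'E'
class H:
    def __init__(s,c,ang): # ang: angle of hopper x axis
        s.o=np.array([c[0],c[1],0]);s.x=np.array([np.cos(ang),np.sin(ang),0]);s.y=np.array([-np.sin(ang),np.cos(ang),0])
    def w(s,x,y,z): return s.o+x*s.x+y*s.y+np.array([0,0,z])
    def h(s,X): d=np.asarray(X)-s.o; return np.array([d@s.x,d@s.y,d[2]])
    def rayy(s,n,px,y): # ray hits hopper plane y
        o,w=ray(n,*px);l=(y-(o-s.o)@s.y)/(w@s.y);return s.h(o+l*w)
G=H((.4435,-.0628),np.arctan2(-.987,.16));Y=H((.6705,-.155),np.arctan2(-.999,.05))
E
python3 - <<'E'
from h import *
from scipy.spatial.transform import Rotation as R
s=cv2.imread('pics/side0.png');t=cv2.imread('pics/top0.png')
P=lambda x,y:(160+x/4-.375,120+y/4-.375)
Q=lambda x,y:(200+x/4-.375,130+y/4-.375)
# fin corners on +y face (side view)
for n,h,pts in(('Y',Y,[(357,392),(404,400),(400,465),(349,453)]),('G',G,[(586,262),(624,270),(612,325),(574,318)])):
    for p in pts: print(n,'fin',h.rayy('side',P(*p),.007).round(4))
# index line at near rail/ far
for n,h,p,z in(('Y',Y,(455,425),.117),('G',G,(653,293),.117),('Y',Y,(420,465),.117),('G',G,(628,345),.117)):
    print(n,'line side',h.h(plane('side',*P(*p),z)).round(4))
print('G line top',G.h(plane('top',*Q(122,458),.117)).round(4),G.h(plane('top',*Q(148,398),.117)).round(4))
print('G mark top',G.h(plane('top',210.2,243.4,.113)),'side',G.h(plane('side',341.06,194.84,.114)))
print('Y mark side',Y.h(plane('side',282.87,227.03,.114)))
print('flask',plane('side',426,284,.0),plane('top',158,200,0.)); print('bottle',plane('top',388,312,.01))
print(R.from_quat(state()['eef_rot'],scalar_first=True).as_matrix().round(3))
for n,h in(('G',G),('Y',Y)):
    print(n,'front far/near', [proj('side',h.w(-.195,y,.113)).round(1) for y in(.051,-.051)],[proj('top',h.w(-.195,y,.113)).round(1) for y in(.051,-.051)],[proj('top',h.w(.1,y,.113)).round(1) for y in(.051,-.051)])
E
```

```text
Y fin [-0.1041  0.007   0.1659]
Y fin [-0.1385  0.007   0.1698]
Y fin [-0.1354  0.007   0.1157]
Y fin [-0.0969  0.007   0.1135]
G fin [-0.0765  0.007   0.1646]
G fin [-0.106   0.007   0.1633]
G fin [-0.1004  0.007   0.1132]
G fin [-0.0701  0.007   0.1133]
Y line side [-0.1506 -0.049   0.117 ]
G line side [-0.1215 -0.0446  0.117 ]
Y line side [-0.1482  0.0028  0.117 ]
G line side [-0.1194  0.0368  0.117 ]
G line top [-0.1172 -0.0401  0.117 ] [-0.1162  0.0169  0.117 ]
G mark top [-0.17552995 -0.05202498  0.113     ] side [-0.17796508 -0.05689719  0.114     ]
Y mark side [-0.17511898 -0.05912329  0.114     ]
flask [0.51302994 0.41383925 0.        ] [0.50455478 0.40543795 0.        ]
bottle [ 0.43321396 -0.44717381  0.01      ]
[[ 0.967 -0.001  0.253]
 [-0.253 -0.002  0.967]
 [-0.    -1.    -0.002]]
G front far/near [array([340.6, 214.1]), array([346.1, 197. ])] [array([216. , 215.4]), array([204.2, 241.6])] [array([309.1, 237.7]), array([300.9, 265.9])]
Y front far/near [array([273.2, 252.2]), array([288.3, 230.7])] [array([277.9, 171.9]), array([266.1, 193.4])] [array([363.1, 198.6]), array([354.4, 222.1])]
```

Everything agrees with the given sizes (fin tops z≈163, line at -120, yellow about 30 mm open, green mark about -177, i.e. travel ≈57 mm). Planning the approach to the yellow grip.

```bash
cat >> h.py <<'E'
from scipy.spatial.transform import Rotation as Rot
def tgt(h,x,z,back,th=45,y=0.,grasp=True):
    a=np.radians(th);Z=np.array([0,0,1.])
    ty=-np.cos(a)*Z+np.sin(a)*h.x;tx=np.cos(a)*h.x+np.sin(a)*Z;M=np.stack([tx,ty,h.y],1)
    return h.w(x,y,z)+ty*(grip_point_offset-back),M
def rel(pos,M):
    s=state();R0=Rot.from_quat(s['eef_rot'],scalar_first=True).as_matrix()
    print('shift mm',(R0.T@(pos-s['ee_pos'])*1e3).round(1),'rv',Rot.from_matrix(R0.T@M).as_rotvec().round(3),'tgt',pos.round(3))
def gp(h): 
    s=state();R0=Rot.from_quat(s['eef_rot'],scalar_first=True).as_matrix();return h.h(s['ee_pos']-grip_point_offset*R0[:,1]).round(4)
E
python3 - <<'E'
from h import *
p,M=tgt(Y,-.125,.146,.13); rel(np.array([.5,.25,.36]),M); rel(p,M)
E
```

```text
shift mm [ 420.5 -129.4 -206.3] rv [-0.494  1.196 -0.675] tgt [0.5  0.25 0.36]
shift mm [ 626.7    6.1 -360.5] rv [-0.494  1.196 -0.675] tgt [0.66  0.048 0.225]
```

```bash
python3 -m inch '[[1,[50,-60,-25],[-0.06,0.15,-0.08]],[1,[100,-100,-50],[-0.12,0.3,-0.17]],[1,[150,-130,-75],[-0.18,0.45,-0.25]],[1,[200,-130,-100],[-0.25,0.6,-0.34]],[1,[250,-130,-125],[-0.31,0.75,-0.42]],[1,[300,-130,-150],[-0.37,0.9,-0.5]],[1,[350,-130,-175],[-0.43,1.05,-0.59]],[1,[400,-130,-200],[-0.494,1.196,-0.675]],[1,[420,-130,-206],[-0.494,1.196,-0.675]],[1,[420,-130,-206],[-0.494,1.196,-0.675]]]' 30
python3 - <<'E'
from h import *
print(state()['joint_pos'].round(2))
p,M=tgt(Y,-.125,.146,.13); rel(p,M)
p,M=tgt(Y,-.125,.146,.05); rel(p,M)
E
```

```text
time: 1.35
ee_pos: [0.4999, 0.25, 0.3602]
eef_rot: [-0.287, 0.66, -0.255, 0.646]
contact_force: [-0.1, -0.4, 0.1]
grip_width: 0.0856
[ 0.58  0.4   1.23 -0.7   1.9   0.43]
shift mm [ 52.4 243.5 150.5] rv [ 0.002  0.001 -0.   ] tgt [0.66  0.048 0.225]
shift mm [ 52.4 323.5 150.7] rv [ 0.002  0.001 -0.   ] tgt [ 0.663 -0.008  0.168]
```

```bash
python3 -m inch '[[0.3,[10,50,30],[0,0,0]],[0.3,[20,90,60],[0,0,0]],[0.3,[35,130,90],[0,0,0]],[0.3,[45,170,120],[0,0,0]],[0.3,[52,200,150],[0,0,0]],[0.3,[52,240,150],[0,0,0]],[0.3,[52,240,150],[0,0,0]],[0.3,[52,240,150],[0,0,0]]]'
python3 - <<'E'
from h import *
a=snapshot('side')[:,:,::-1];b=snapshot('top')[:,:,::-1]
crop('',160,60,200,200,3,'pics/s1.png',a);crop('',200,60,190,200,3,'pics/t1.png',b)
print(gp(Y),state()['grip_width'])
E
```

```text
time: 2.35
ee_pos: [0.6596, 0.0531, 0.2286]
eef_rot: [-0.288, 0.66, -0.254, 0.646]
contact_force: [-1.0, 0.0, 0.3]
grip_width: 0.0556
[-0.2216  0.      0.2424] 0.05544441444604364
```

View pics/s1.png

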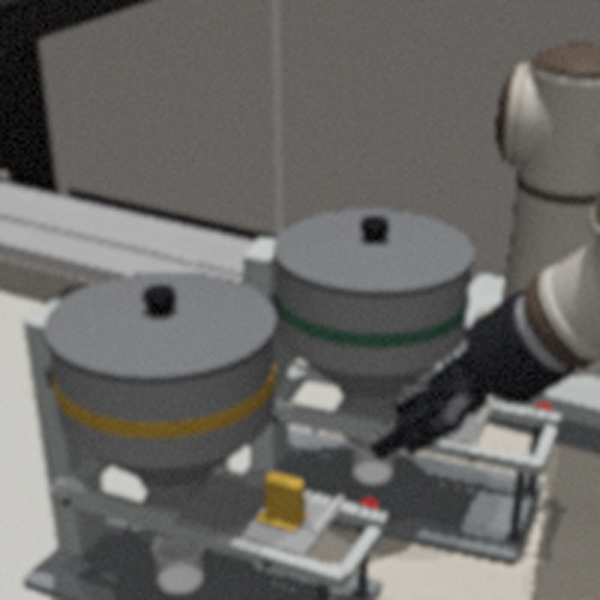

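View pics/t1.png

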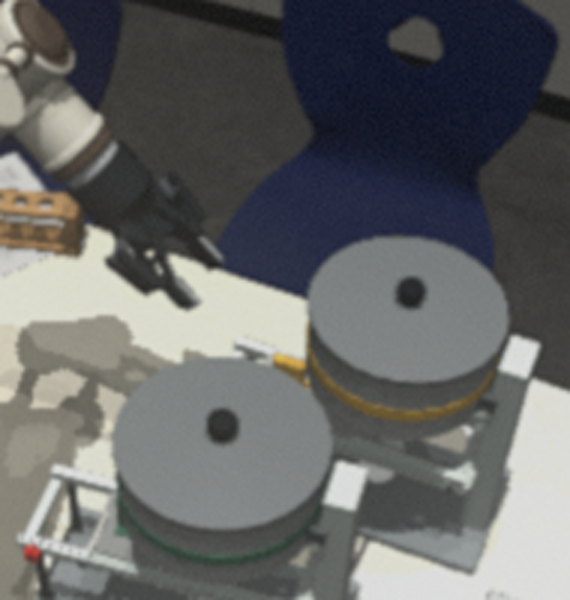

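The gripper hangs above and in front of the yellow fin (side crop: tips at (380,445), fin (285,500)), aligned with it. Going in.

```bash
python3 - <<'E'
from h import *
rel(*tgt(Y,-.125,.146,0))
E
python3 -m inch '[[0.3,[0,40,0],[0,0,0]],[0.3,[0,80,0],[0,0,0]],[0.3,[0,110,0],[0,0,0]],[0.3,[0,125,0],[0,0,0]],[0.3,[0,136,0],[0,0,0]],[0.3,[0,136,0],[0,0,0]],[0.3,[0,136,0],[0,0,0]]]'
python3 - <<'E'
from h import *
a=snapshot('side')[:,:,::-1];b=snapshot('top')[:,:,::-1]
crop('',210,170,110,90,6,'pics/s2.png',a);crop('',220,120,110,90,6,'pics/t2.png',b)
print(gp(Y))
E
```

```text
shift mm [  0.4 136.5  -0.4] rv [-0.002  0.    -0.001] tgt [ 0.665 -0.043  0.133]
time: 3.32
ee_pos: [0.6659, -0.042, 0.1338]
eef_rot: [-0.289, 0.659, -0.253, 0.647]
contact_force: [0.1, -0.2, 0.3]
grip_width: 0.0555
[-0.1262  0.0009  0.147 ]
```

View pics/s2.png

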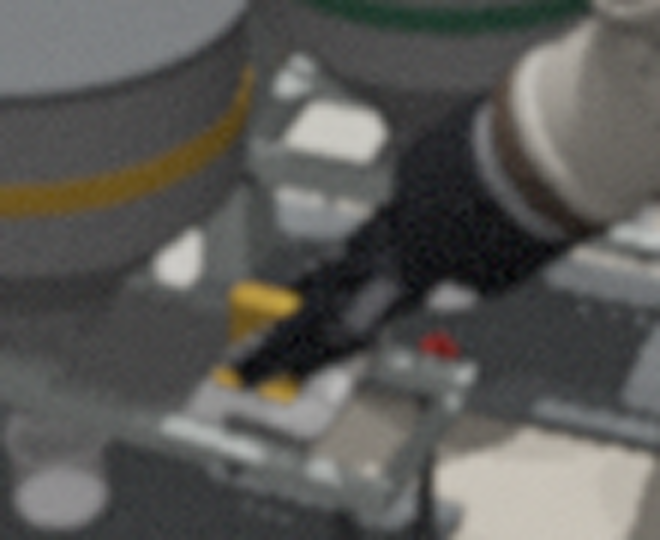

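View pics/t2.png

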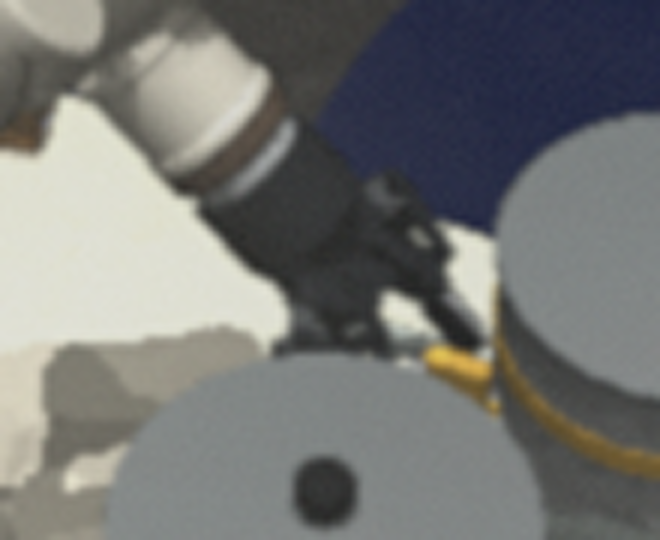

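The far finger stands beside the yellow fin (side crop (260,365)) and the fin is between the jaws. Closing.

```bash
python3 -m inch '[[-1,[0,0,0],[0,0,0]],[-1,[0,0,0],[0,0,0]],[-1,[0,0,0],[0,0,0]],[-1,[0,0,0],[0,0,0]],[-1,[0,0,0],[0,0,0]],[-1,[0,0,0],[0,0,0]]]' 50
python3 - <<'E'
from h import *
print(gp(Y),state()['grip_width'])
p,M=tgt(Y,-.125,.146,0)
s=state();R0=Rot.from_quat(s['eef_rot'],scalar_first=True).as_matrix()
print('30mm along hopper x in tool:',R0.T@Y.x*30)
E
```

```text
time: 4.18
ee_pos: [0.6668, -0.0417, 0.1341]
eef_rot: [-0.289, 0.658, -0.253, 0.647]
contact_force: [5.1, 2.1, -0.7]
grip_width: 0.013
[-0.1265  0.0018  0.1474] 0.013006178861289366
30mm along hopper x in tool: [21.25332215 21.17277106 -0.10031559]
```

```bash
python3 -m inch '[[-1,[4,4,1],[0,0,0]],[-1,[8,8,1.5],[0,0,0]],[-1,[12,12,1.5],[0,0,0]],[-1,[16,16,1.5],[0,0,0]],[-1,[17.5,17.5,1.5],[0,0,0]],[-1,[17.5,17.5,1.5],[0,0,0]],[-1,[17.5,17.5,1.5],[0,0,0]]]'
python3 - <<'E'
from h import *
print(gp(Y),state()['contact_force'])
E
```

```text
time: 5.05
ee_pos: [0.6677, -0.0654, 0.1341]
eef_rot: [-0.288, 0.659, -0.255, 0.647]
contact_force: [-6.9, 7.3, 5.5]
grip_width: 0.0133
[-0.1029  0.0017  0.1473] [-6.93620255  7.2774463   5.51431854]
```

```bash
python3 -m inch '[[-1,[1.5,1.5,-0.7],[0,0,0]],[-1,[3,3,-0.7],[0,0,0]],[-1,[3,3,-0.7],[0,0,0]]]'
python3 - <<'E'
from h import *
print(gp(Y),state()['contact_force'])
E
python3 -m inch '[[-1,[1,1,0],[0,0,0]],[-1,[2,2,0],[0,0,0]],[-1,[2,2,0],[0,0,0]]]'
python3 - <<'E'
from h import *
print(gp(Y),state()['contact_force'])
E
```

```text
time: 5.42
ee_pos: [0.6678, -0.0678, 0.1341]
eef_rot: [-0.29, 0.658, -0.255, 0.647]
contact_force: [1.5, 7.6, 0.9]
grip_width: 0.0133
[-0.1004  0.0016  0.1474] [1.46218728 7.62598674 0.90853812]
time: 5.8
ee_pos: [0.6678, -0.069, 0.1341]
eef_rot: [-0.29, 0.658, -0.255, 0.646]
contact_force: [-0.3, 8.0, 2.2]
grip_width: 0.013
[-0.0992  0.0016  0.1474] [-0.26020428  7.97168639  2.15544207]
```

```bash
python3 -m inch '[[-1,[1.5,1.5,0],[0,0,0]],[-1,[3,3,0],[0,0,0]],[-1,[3,3,0],[0,0,0]]]'
python3 - <<'E'
from h import *
print(gp(Y),state()['contact_force'])
E
python3 -m inch '[[-1,[1.5,1.5,0],[0,0,0]],[-1,[3,3,0],[0,0,0]],[-1,[3,3,0],[0,0,0]]]'
python3 - <<'E'
from h import *
print(gp(Y),state()['contact_force'])
E
```

```text
time: 6.18
ee_pos: [0.6679, -0.07, 0.134]
eef_rot: [-0.292, 0.657, -0.256, 0.646]
contact_force: [-1.7, 15.0, 3.2]
grip_width: 0.013
[-0.0981  0.0016  0.1473] [-1.65762136 14.99076957  3.23942363]
time: 6.55
ee_pos: [0.668, -0.07, 0.1339]
eef_rot: [-0.294, 0.656, -0.257, 0.645]
contact_force: [-3.3, 19.9, 5.3]
grip_width: 0.0129
[-0.098   0.0016  0.1473] [-3.31181225 19.89022529  5.25880589]
```

The force rose from 8 to 20 N with no further motion: hard stop. Releasing and backing out.

```bash
python3 -m inch '[[-1,[0,0,0],[0,0,0]],[0.2,[0,0,0],[0,0,0]],[0.2,[0,0,0],[0,0,0]],[0.2,[0,0,0],[0,0,0]],[0.2,[0,0,0],[0,0,0]],[0.2,[0,-30,0],[0,0,0]],[0.2,[0,-80,0],[0,0,0]],[0.2,[0,-130,0],[0,0,0]],[0.2,[0,-130,0],[0,0,0]]]'
python3 - <<'E'
from h import *
a=snapshot('side')[:,:,::-1];cv2.imwrite('pics/s3f.png',a)
crop('',160,130,200,150,4,'pics/s3.png',a)
print(gp(Y),gp(G),state()['contact_force'])
E
```

```text
time: 7.68
ee_pos: [0.6646, 0.0228, 0.2316]
eef_rot: [-0.296, 0.654, -0.255, 0.647]
contact_force: [0.7, -0.0, -0.2]
grip_width: 0.0511
[-0.1896  0.0015  0.2424] [-0.0609  0.2318  0.2424] [-0.21933429 -0.12231     0.17106665]
```

View pics/s3.png

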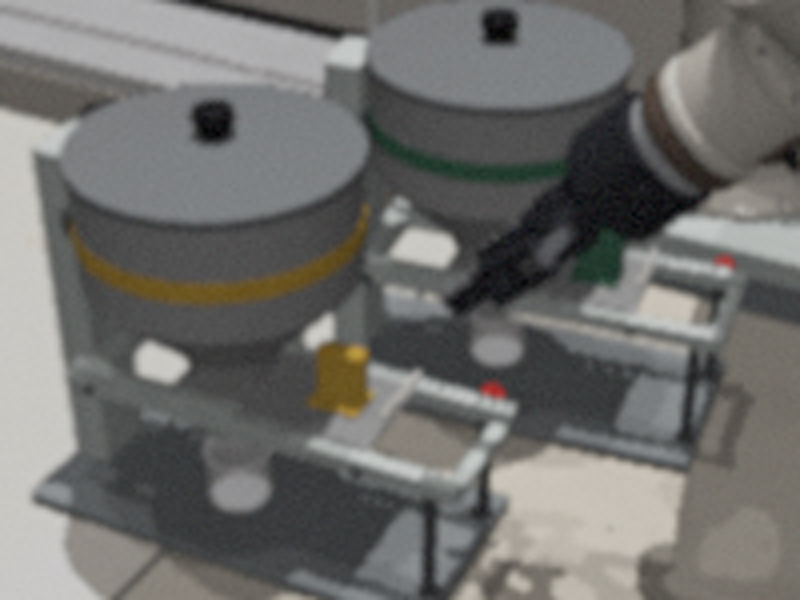

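Yellow fin is now against the drum, line at crop (417,378); yellow mark unmoved at (493,390).

Run:
```python
from h import *
P=lambda x,y:(160+x/4-.375,130+y/4-.375)
print(Y.h(plane('side',*P(417,378),.117)),Y.h(plane('side',*P(385,418),.117)))
print(proj('side',Y.w(-.12,-.045,.117)),P(417,378))
rel(*tgt(G,-.0975,.146,.17)); rel(*tgt(G,-.0975,.146,.0))
```

```text
[-0.12322488 -0.04526449  0.117     ] [-0.12360872  0.00582771  0.117     ]
[262.79106474 223.88754997] (263.875, 224.125)
shift mm [ -76.1 -110.5 -245.5] rv [ 0.067 -0.081 -0.015] tgt [0.411 0.139 0.253]
shift mm [ -74.    59.1 -234. ] rv [ 0.067 -0.081 -0.015] tgt [0.43  0.02  0.133]
```

Run:
```python
from h import *
P=lambda x,y:(160+x/4-.375,130+y/4-.375)
for p in [(319,344),(369,352),(364,413),(312,405)]: print(Y.rayy('side',P(*p),.007).round(4))
# red yellow mark vs. line separation compared to first picture, colour-based
for f in('pics/side0.png','pics/s3f.png'):
    im=cv2.imread(f).astype(float); m=((im[:,:,2]>1.5*im[:,:,0]+20)&(im[:,:,1]>.55*im[:,:,2]))
    ys,xs=np.where(m[215:240,230:262]); u,v=xs.mean()+230,ys.mean()+215
    print(len(xs),u,v,Y.rayy('side',(u,v),.007))
```

```text
[-0.0758  0.007   0.164 ]
[-0.113   0.007   0.1685]
[-0.1084  0.007   0.1171]
[-0.0684  0.007   0.1112]
219 254.09132420091325 226.4337899543379 [-0.11916011  0.007       0.14192201]
202 244.73267326732673 224.5247524752475 [-0.09111417  0.007       0.13957199]
```

The stop at 20 N (friction is 9 N), the 28 mm of travel by camera and by arm, and the yellow frame's consistent −3 mm offset (rail end too) agree: it is shut. On to the green.

```bash
python3 -m inch '[[0.2,[-20,-50,0],[0.01,-0.01,0]],[0.2,[-40,-90,-30],[0.02,-0.03,0]],[0.2,[-60,-110,-80],[0.03,-0.04,0]],[0.2,[-76,-110,-130],[0.05,-0.06,-0.01]],[0.2,[-76,-110,-180],[0.067,-0.08,-0.015]],[0.2,[-76,-110,-225],[0.067,-0.08,-0.015]],[0.2,[-76,-110,-245],[0.067,-0.08,-0.015]],[0.2,[-76,-110,-245],[0.067,-0.08,-0.015]],[0.2,[-76,-110,-245],[0.067,-0.08,-0.015]]]'
python3 - <<'E'
from h import *
rel(*tgt(G,-.0975,.146,.0));print(gp(G),state()['joint_pos'].round(2))
a=snapshot('side')[:,:,::-1];b=snapshot('top')[:,:,::-1]
crop('',230,80,170,140,4,'pics/s4.png',a);crop('',140,130,170,140,4,'pics/t4.png',b)
E
```

```text
time: 8.85
ee_pos: [0.4118, 0.1381, 0.2521]
eef_rot: [-0.322, 0.673, -0.218, 0.63]
contact_force: [-0.4, 0.2, -0.6]
grip_width: 0.0513
shift mm [ -0.2 168.7  -0.7] rv [ 0.001 -0.002  0.   ] tgt [0.43  0.02  0.133]
[-0.2166  0.0009  0.2654] [ 0.52  0.07  1.83 -0.73  1.57  0.48]
```

View pics/s4.png

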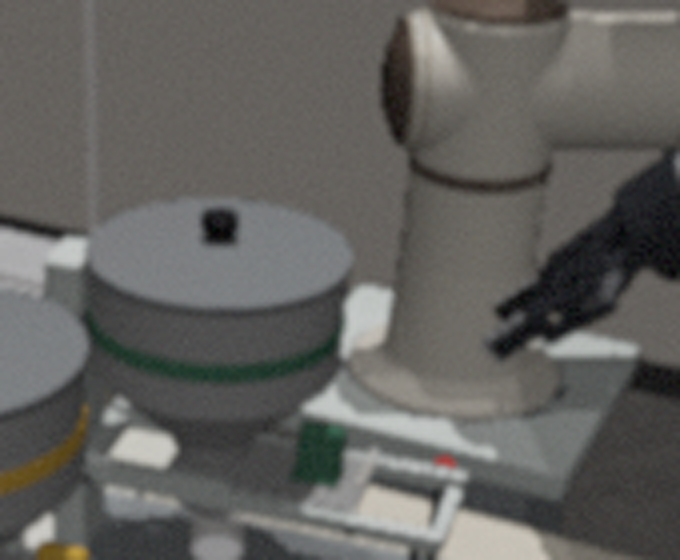

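View pics/t4.png

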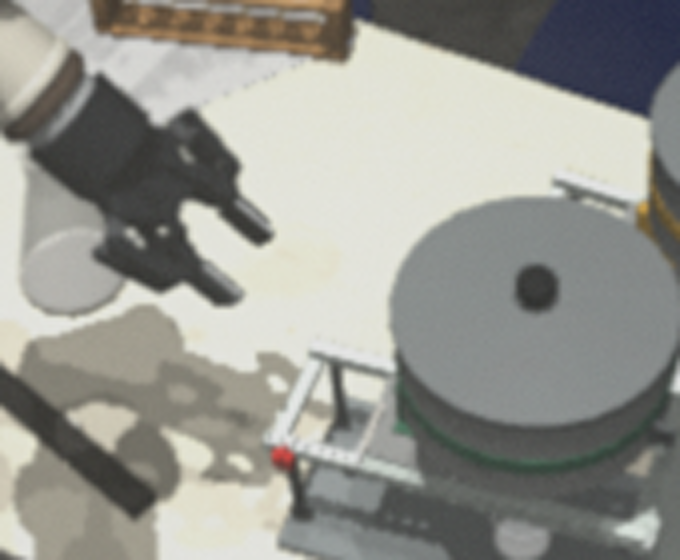

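Fingers are in front of and above the green gate, aligned. The mark and line are unobstructed, so I measure their gap now, averaging pictures.

Run:
```python
from h import *
a=np.mean([snapshot('side')[:,:,::-1].astype(float) for _ in range(5)],0);b=np.mean([snapshot('top')[:,:,::-1].astype(float) for _ in range(5)],0)
np.save('sA.npy',a);np.save('tA.npy',b)
crop('',310,180,45,40,16,'pics/s5.png',a);crop('',203,210,55,45,14,'pics/t5.png',b)
def redc(im,x0,y0,x1,y1):
    c=im[y0:y1,x0:x1];w=np.clip(c[:,:,2]-np.maximum(c[:,:,0],c[:,:,1])-25,0,None);ys,xs=np.mgrid[y0:y1,x0:x1]
    return np.array([(w*xs).sum(),(w*ys).sum()])/w.sum()
print(redc(a,333,185,352,202),redc(b,203,236,218,252))
```

```text
[341.05572876 194.8355417 ] [210.16853629 243.51952967][ WARN:0@18.641] global loadsave.cpp:1063 imwrite_ Unsupported depth image for selected encoder is fallbacked to CV_8U.
```

View pics/s5.png

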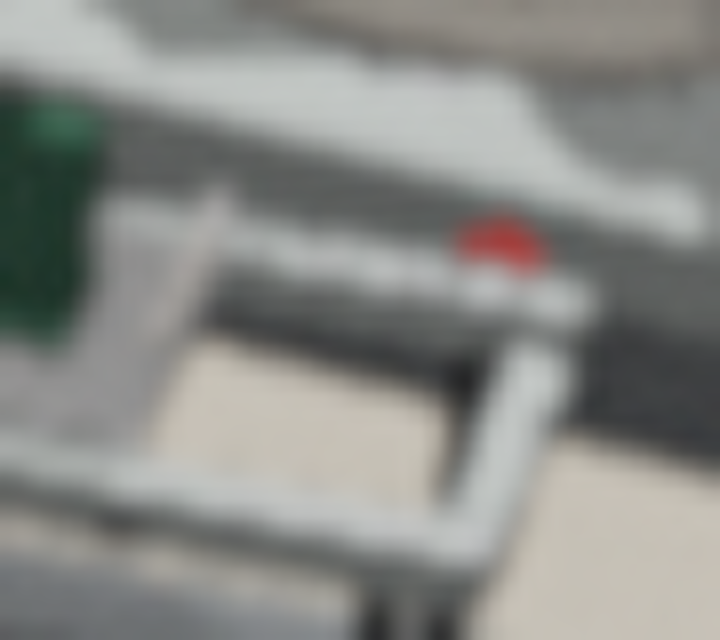

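View pics/t5.png

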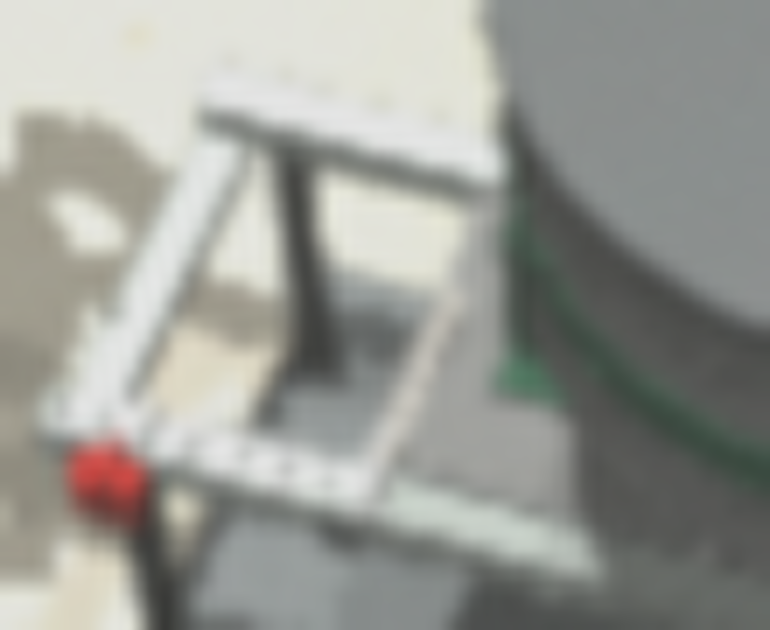

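Run:
```python
from h import *
S=lambda x,y:(310+x/16-.47,180+y/16-.47);T=lambda x,y:(203+x/14-.46,210+y/14-.46)
for n,f,pts in(('side',S,dict(l1=(170,318),l2=(220,212),l3=(229,192),mtop=(502,222),mleft=(458,243),mright=(546,256))),('top',T,dict(l1=(452,305),l2=(412,385),l3=(372,478),m=(107,483),mtop=(108,455),mfl=(72,480),mr=(146,480)))):
    for k,p in pts.items(): print(n,k,G.h(plane(n,*f(*p),.117)).round(4),G.rayy(n,f(*p),-.056).round(4))
for z in(.117,.109): print(proj('side',G.w(-.177,-.056,z)),proj('top',G.w(-.177,-.056,z)))
```

```text
side l1 [-0.1217 -0.0031  0.117 ] [-0.113  -0.056   0.0841]
side l2 [-0.1226 -0.0456  0.117 ] [-0.121  -0.056   0.1108]
side l3 [-0.1227 -0.0538  0.117 ] [-0.1224 -0.056   0.1157]
side mtop [-0.1765 -0.0605  0.117 ] [-0.177  -0.056   0.1196]
side mleft [-0.1696 -0.0495  0.117 ] [-0.1689 -0.056   0.1132]
side mright [-0.187  -0.0504  0.117 ] [-0.1864 -0.056   0.1137]
top l1 [-0.1188  0.0076  0.117 ] [-0.0921 -0.056   0.2131]
top l2 [-0.1202 -0.0146  0.117 ] [-0.1023 -0.056   0.1815]
top l3 [-0.1205 -0.0394  0.117 ] [-0.1131 -0.056   0.1437]
top m [-0.1735 -0.0566  0.117 ] [-0.1738 -0.056   0.116 ]
top mtop [-0.1758 -0.0499  0.117 ] [-0.1725 -0.056   0.127 ]
top mfl [-0.1808 -0.058   0.117 ] [-0.1819 -0.056   0.1137]
top mr [-0.1659 -0.0535  0.117 ] [-0.1646 -0.056   0.1211]
[340.81500915 194.11533152] [209.13213942 243.59295009]
[340.53550875 196.27301606] [209.38722405 245.10956103]
```

Travel needed ≈55 mm (side: line −122.5, mark −177.7; top: −120.3, about −175). Going in to the green fin.

```bash
python3 -m inch '[[0.2,[0,40,-1],[0,0,0]],[0.2,[0,80,-1],[0,0,0]],[0.2,[0,115,-1],[0,0,0]],[0.2,[0,140,-1],[0,0,0]],[0.2,[0,155,-1],[0,0,0]],[0.2,[0,168,-1],[0,0,0]],[0.2,[0,168,-1],[0,0,0]],[0.2,[0,168,-1],[0,0,0]]]'
python3 - <<'E'
from h import *
a=snapshot('side')[:,:,::-1];b=snapshot('top')[:,:,::-1]
crop('',270,140,110,90,6,'pics/s6.png',a);crop('',190,170,110,90,6,'pics/t6.png',b)
print(gp(G))
E
```

```text
time: 10.45
ee_pos: [0.4299, 0.0217, 0.1345]
eef_rot: [-0.322, 0.672, -0.217, 0.63]
contact_force: [-0.2, 0.3, -0.3]
grip_width: 0.051
[-9.890e-02  1.000e-04  1.477e-01]
```

View pics/s6.png

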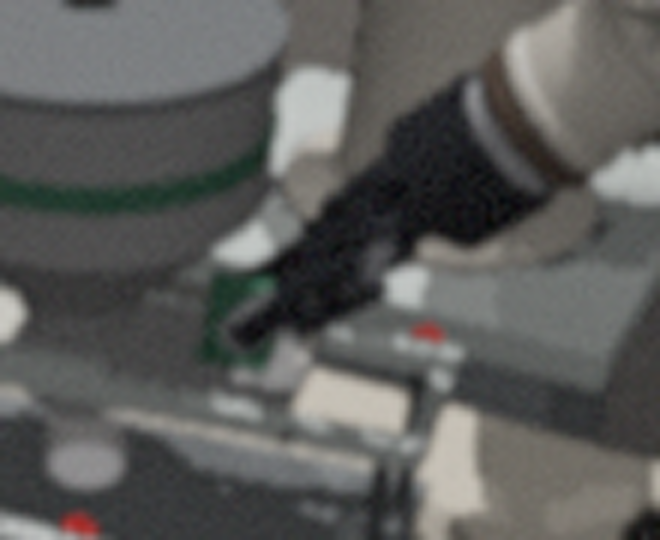

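View pics/t6.png

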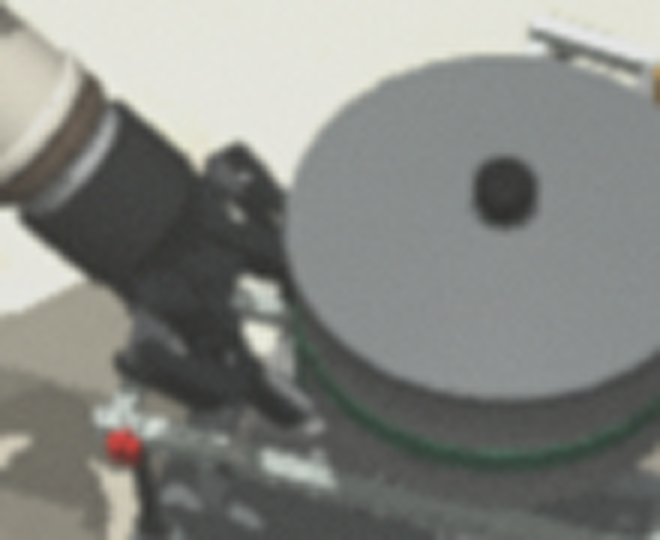

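The fin is straddled: far finger beside it in side crop (250,325), near finger just inside the near rail in top crop (300,420), red mark clear at (122,445). Closing.

```bash
python3 -m inch '[[-1,[0,0,0],[0,0,0]],[-1,[0,0,0],[0,0,0]],[-1,[0,0,0],[0,0,0]],[-1,[0,0,0],[0,0,0]],[-1,[0,0,0],[0,0,0]],[-1,[0,0,0],[0,0,0]]]' 70
python3 - <<'E'
from h import *
print(gp(G),state()['grip_width'],state()['wrist_torque'])
s=state();R0=Rot.from_quat(s['eef_rot'],scalar_first=True).as_matrix()
print('-10mm along hopper x in tool:',-R0.T@G.x*10)
E
```

```text
time: 11.3
ee_pos: [0.4334, 0.023, 0.1353]
eef_rot: [-0.326, 0.67, -0.216, 0.632]
contact_force: [13.6, 1.4, -4.8]
grip_width: 0.0129
[-0.0995  0.0036  0.1486] 0.012935511809284704 [ 0.91521335 -0.65293362  0.54180018]
-10mm along hopper x in tool: [-7.08903758 -7.05296072  0.03593464]
```

```bash
python3 -m inch '[[-1,[-4,-4,0.5],[0,0,0]],[-1,[-8,-8,0.5],[0,0,0]],[-1,[-12,-12,0.5],[0,0,0]],[-1,[-15,-15,0.5],[0,0,0]],[-1,[-15,-15,0.5],[0,0,0]]]'
python3 - <<'E'
from h import *
print(gp(G),G.x@state()['contact_force'],G.y@state()['contact_force'])
E
python3 -m inch '[[-1,[-4,-4,0],[0,0,0]],[-1,[-8,-8,0],[0,0,0]],[-1,[-12,-12,0],[0,0,0]],[-1,[-16,-16,0],[0,0,0]],[-1,[-16,-16,0],[0,0,0]],[-1,[-16,-16,0],[0,0,0]]]'
python3 - <<'E'
from h import *
print(gp(G),G.x@state()['contact_force'],G.y@state()['contact_force'])
E
```

```text
time: 11.92
ee_pos: [0.4308, 0.0435, 0.1354]
eef_rot: [-0.325, 0.67, -0.216, 0.632]
contact_force: [7.1, -4.3, -4.2]
grip_width: 0.0129
[-0.1202  0.0043  0.1486] 5.3788341520243526 6.367611617345422
time: 12.68
ee_pos: [0.4279, 0.0655, 0.1353]
eef_rot: [-0.325, 0.669, -0.216, 0.632]
contact_force: [8.9, -3.6, -4.7]
grip_width: 0.0124
[-0.1423  0.005   0.1486] 4.998123216090142 8.246289714904234
```

```bash
python3 -m inch '[[-1,[-3,-3,0.5],[0,0,0]],[-1,[-6,-6,0.5],[0,0,0]],[-1,[-6,-6,0.5],[0,0,0]],[-1,[-6,-6,0.5],[0,0,0]]]'
python3 - <<'E'
from h import *
print(gp(G),G.x@state()['contact_force'],G.y@state()['contact_force'])
a=np.mean([snapshot('side')[:,:,::-1].astype(float) for _ in range(4)],0).astype(np.uint8);b=np.mean([snapshot('top')[:,:,::-1].astype(float) for _ in range(4)],0).astype(np.uint8)
crop('',310,170,50,45,14,'pics/s7.png',a);crop('',195,210,55,45,14,'pics/t7.png',b)
E
```

```text
time: 13.18
ee_pos: [0.4269, 0.073, 0.1353]
eef_rot: [-0.324, 0.67, -0.216, 0.632]
contact_force: [5.9, -4.9, -2.7]
grip_width: 0.0127
[-0.1499  0.0052  0.1486] 5.745387312709187 5.016039167747676
```

View pics/s7.png

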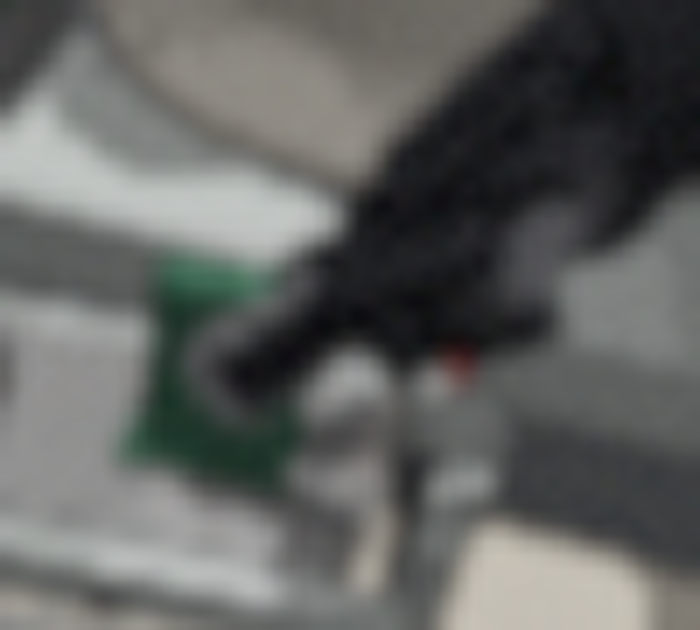

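View pics/t7.png

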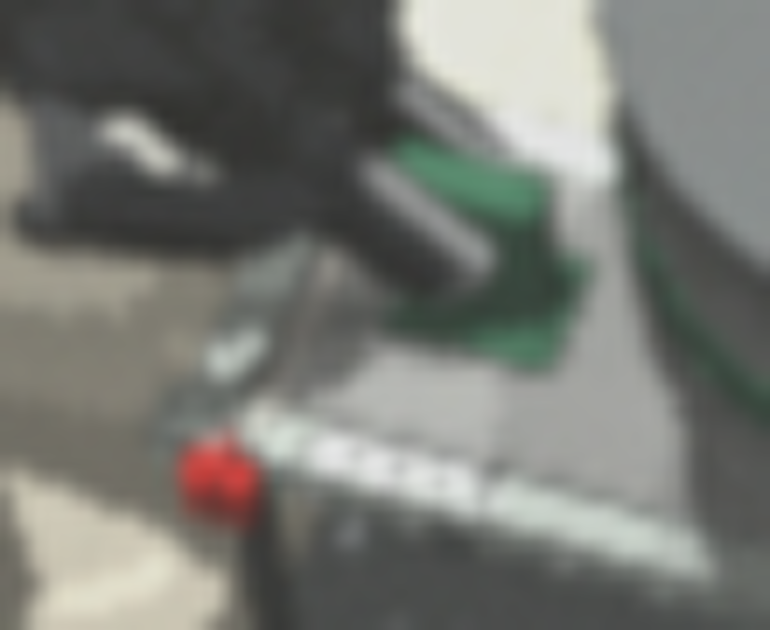

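```bash
python3 -m inch '[[-1,[-2,-2,0.3],[0,0,0]],[-1,[-3.8,-3.8,0.3],[0,0,0]],[-1,[-3.8,-3.8,0.3],[0,0,0]],[-1,[-3.8,-3.8,0.3],[0,0,0]],[-1,[-3.8,-3.8,0.3],[0,0,0]]]'
python3 - <<'E'
from h import *
print(gp(G),G.x@state()['contact_force'],G.y@state()['contact_force'])
E
```

```text
time: 14.2
ee_pos: [0.4263, 0.0773, 0.1353]
eef_rot: [-0.323, 0.67, -0.216, 0.633]
contact_force: [5.9, -6.1, -3.9]
grip_width: 0.0127
[-0.1543  0.0054  0.1485] 6.9445517171260684 4.861316141940444
```

Pulled 54.8 mm by the arm. Releasing, backing off and checking.

```bash
python3 -m inch '[[-1,[0,0,0],[0,0,0]],[0,[0,0,0],[0,0,0]],[0,[0,0,0],[0,0,0]],[0,[0,0,0],[0,0,0]],[0,[0,0,0],[0,0,0]],[0,[0,-30,0],[0,0,0]],[0,[0,-80,0],[0,0,0]],[0,[0,-130,0],[0,0,0]],[0,[0,-160,0],[0,0,0]],[0,[0,-160,0],[0,0,0]]]'
cat > chk.py <<'E'
from h import *
import sys
k=sys.argv[1]
print(gp(G))
a=np.mean([snapshot('side')[:,:,::-1].astype(float) for _ in range(5)],0).astype(np.uint8);b=np.mean([snapshot('top')[:,:,::-1].astype(float) for _ in range(5)],0).astype(np.uint8)
cv2.imwrite(f'pics/sF{k}.png',a);cv2.imwrite(f'pics/tF{k}.png',b)
crop('',315,175,45,40,16,f'pics/s{k}.png',a);crop('',195,215,45,40,16,f'pics/t{k}.png',b)
E
python3 chk.py 8
```

```text
time: 15.45
ee_pos: [0.408, 0.1905, 0.2498]
eef_rot: [-0.325, 0.669, -0.215, 0.633]
contact_force: [-0.3, -0.0, 0.2]
grip_width: 0.0432
[-0.269   0.0053  0.263 ]
```

View pics/s8.png

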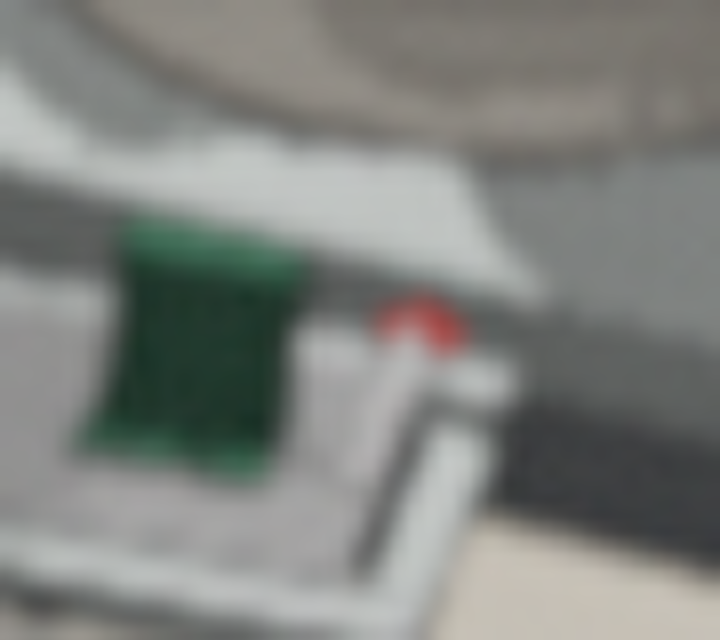

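View pics/t8.png

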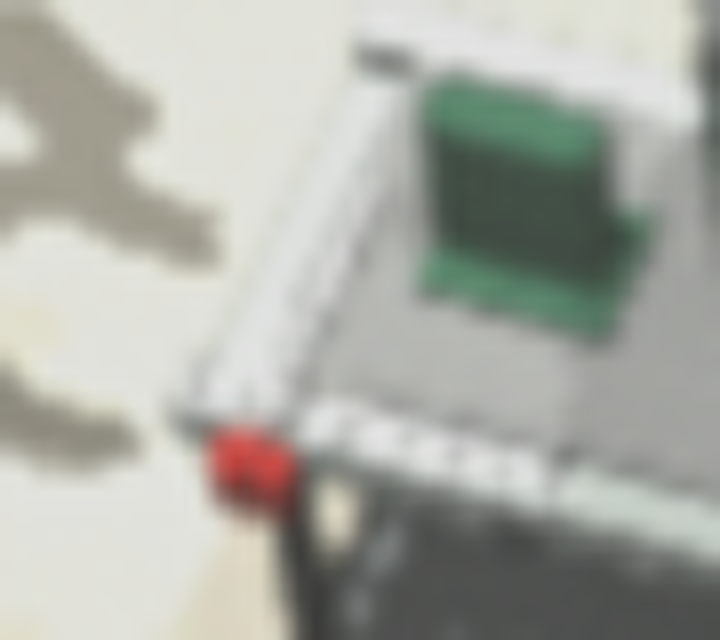

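The line (side crop (412,340), running up to about (427,300)) points almost exactly at the mark's apex (425,300). Quantifying with enhanced contrast.

Run:
```python
from h import *
a=cv2.imread('pics/sF8.png');b=cv2.imread('pics/tF8.png')
def enh(im,x0,y0,w,h,k,lo,hi,f):
    c=cv2.resize(im[y0:y0+h,x0:x0+w],None,fx=k,fy=k,interpolation=cv2.INTER_CUBIC).astype(float)
    cv2.imwrite(f,np.clip((c-lo)/(hi-lo)*255,0,255).astype(np.uint8))
enh(a,332,188,20,25,24,110,210,'pics/s8e.png');enh(b,203,228,26,22,26,150,245,'pics/t8e.png')
for n,pts in(('side',[(-.1777,-.051,.117),(-.1777,-.039,.117),(-.1777,0,.117),(-.1777,-.056,.117)]),('top',[(-.175,-.051,.117),(-.175,-.039,.117),(-.175,0,.117),(-.175,-.056,.117)])):
    for p in pts:
        q=proj(n,G.w(*p)); o=(332,188,24) if n=='side' else (203,228,26)
        print(n,p,((q-o[:2]+.5)*o[2]-.5).round())
```

```text
side (-0.1777, -0.051, 0.117) [222. 178.]
side (-0.1777, -0.039, 0.117) [206. 223.]
side (-0.1777, 0, 0.117) [154. 374.]
side (-0.1777, -0.056, 0.117) [228. 159.]
top (-0.175, -0.051, 0.117) [204. 387.]
top (-0.175, -0.039, 0.117) [241. 303.]
top (-0.175, 0, 0.117) [359.  37.]
top (-0.175, -0.056, 0.117) [188. 422.]
```

View pics/s8e.png

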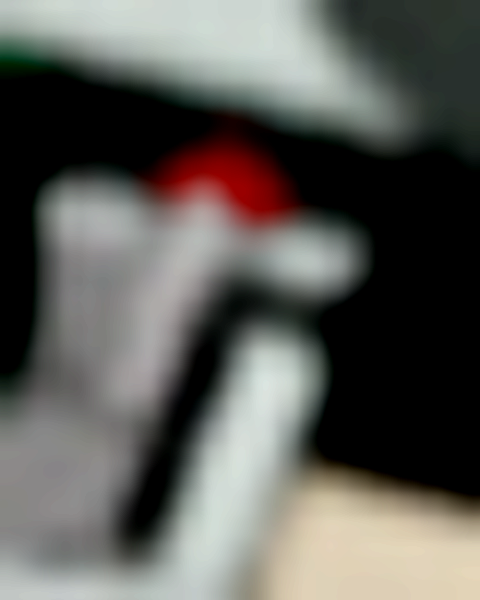

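View pics/t8e.png

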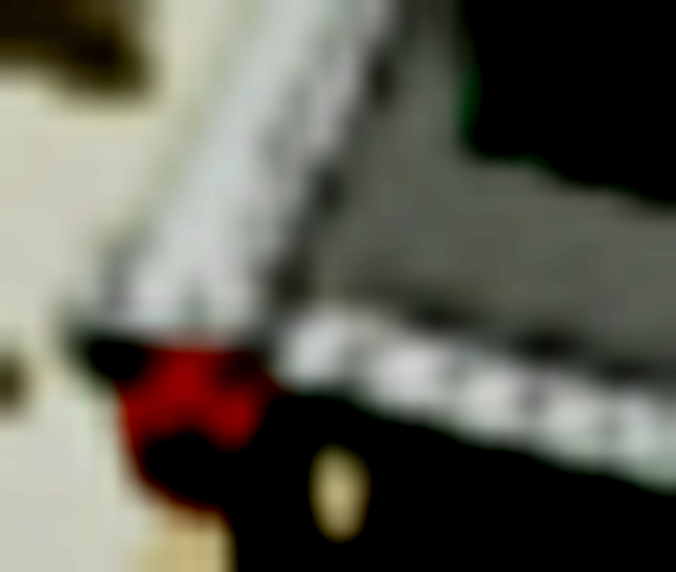

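Run:
```python
from h import *
G2=H((.4435,-.0628),np.arctan2(-.987,.16)-np.radians(1.7))
S=lambda x,y:(310+x/16-.47,180+y/16-.47);T=lambda x,y:(203+x/14-.46,210+y/14-.46)
for n,f,pts in(('side',S,dict(l1=(170,318),l2=(220,212),l3=(229,192),mtop=(502,222),mleft=(458,243),mright=(546,256))),('top',T,dict(l1=(452,305),l2=(412,385),l3=(372,478),m=(107,483),mtop=(108,455),mfl=(72,480),mr=(146,480)))):
    for k,p in pts.items(): print(n,k,*(G2.h(plane(n,*f(*p),z))[:2].round(4) for z in(.117,.109)))
# profiles along hopper x at rail for before/after (side & top), z .117
from scipy.ndimage import map_coordinates
for n,fs in(('side',('side0.png','sF8.png')),('top',('top0.png','tF8.png'))):
  for f in fs:
    im=cv2.imread('pics/'+f).astype(float)
    if f in('side0.png','top0.png'): im=np.load('sA.npy' if n=='side' else 'tA.npy')
    for y in(-.049,-.045,-.041,-.034,-.03):
      xs=np.arange(-.195,-.105,.003)
      q=np.array([proj(n,G2.w(x,y,.117)) for x in xs])
      v=[map_coordinates(im[:,:,c],[q[:,1],q[:,0]],order=1) for c in(0,1,2)]
      print(n,f,y,[int(r) for r in v[1]])
      print('      r-g',[int(r) for r in v[2]-v[1]])
```

```text
side l1 [-0.1215 -0.0067] [-0.119  -0.0195]
side l2 [-0.1212 -0.0492] [-0.1187 -0.0625]
side l3 [-0.1211 -0.0575] [-0.1186 -0.0709]
side mtop [-0.1747 -0.0657] [-0.1728 -0.0792]
side mleft [-0.1681 -0.0545] [-0.1662 -0.0679]
side mright [-0.1854 -0.0559] [-0.1837 -0.0693]
top l1 [-0.119   0.0041] [-0.1213  0.0093]
top l2 [-0.1197 -0.0181] [-0.1221 -0.013 ]
top l3 [-0.1193 -0.043 ] [-0.1217 -0.0381]
top m [-0.1717 -0.0617] [-0.1745 -0.057 ]
top mtop [-0.1742 -0.0551] [-0.177  -0.0503]
top mfl [-0.179  -0.0633] [-0.1818 -0.0586]
top mr [-0.1642 -0.0584] [-0.1669 -0.0536]
side side0.png -0.049 [123, 136, 141, 134, 124, 124, 131, 130, 124, 130, 141, 144, 140, 143, 143, 142, 143, 139, 133, 135, 138, 137, 137, 140, 152, 159, 146, 134, 131, 130, 126]
      r-g [-3, -3, 0, 17, 37, 41, 33, 30, 28, 12, -1, -2, -2, -3, -2, -3, -2, -2, -2, -3, -3, -3, -2, -1, 0, 0, 0, -2, -3, -3, -2]
side side0.png -0.045 [143, 158, 163, 157, 150, 157, 161, 155, 148, 154, 165, 164, 163, 165, 165, 164, 167, 160, 154, 157, 158, 158, 157, 157, 162, 165, 159, 154, 152, 149, 144]
      r-g [-3, -4, -1, 7, 14, 13, 11,
[... 4848 characters left out ...]
1, -1, 0, 0, 0, 0, 0, 0, 0, 0, -1, -2, -2, -1, -1, -1, -1, -1, -1, -1, -2, -3, -5, -6, -4, -5]
top tF8.png -0.034 [225, 223, 218, 221, 224, 222, 212, 200, 177, 179, 181, 179, 178, 179, 177, 177, 179, 181, 178, 176, 178, 179, 179, 177, 175, 162, 157, 159, 162, 160, 157]
      r-g [0, -1, -1, -2, -1, -1, -1, -1, 0, 0, -1, -1, -1, -1, -1, -1, -1, -1, -1, -1, -1, -1, -1, -1, -1, 0, -1, -1, -1, -1, 0]
top tF8.png -0.03 [225, 223, 218, 221, 224, 221, 213, 197, 179, 176, 182, 182, 182, 183, 182, 181, 182, 182, 182, 181, 182, 183, 183, 181, 173, 164, 161, 162, 162, 162, 161]
      r-g [0, 0, -2, -2, -2, -1, -1, -1, -1, -1, -1, -1, -1, -1, -1, -1, -1, -1, -1, -1, -1, -1, -1, -1, -1, 0, 0, 0, 0, 0, 0]
```

Run:
```python
from h import *
from scipy.ndimage import map_coordinates
G2=H((.4435,-.0628),np.arctan2(-.987,.16)-np.radians(1.7))
A={'side':np.load('sA.npy'),'top':np.load('tA.npy')};B={'side':cv2.imread('pics/sF8.png').astype(float),'top':cv2.imread('pics/tF8.png').astype(float)}
xs=np.arange(-.2,-.15,.0005)
def prof(im,n,y,z,xs):
    q=np.array([proj(n,G2.w(x,y,z)) for x in xs]);return [map_coordinates(im[:,:,c],[q[:,1],q[:,0]],order=3) for c in range(3)]
for n in A:
  for z in (.101,.105,.109,.113,.115,.117,.119,.121,.123):
    r=[]
    for im in(A[n],B[n]):
        v=prof(im,n,-.056,z,xs);w=np.clip(v[2]-np.maximum(v[0],v[1])-15,0,None)
        on=xs[w>w.max()/2]; r.append((round(float((w*xs).sum()/w.sum()),4),round(float(on.min()),4),round(float(on.max()),4),int(w.max()))) if w.max()>0 else r.append(None)
    print(n,z,r)
print('line')
for y in(-.051,-.047,-.043,-.039,-.034,-.03,-.025):
    r=[]
    for n in A:
      for im,lo in((A[n],-.135),(B[n],-.19)):
        x2=np.arange(lo,lo+.03,.0005);v=prof(im,n,y,.117,x2)[1]
        r.append((n,round(float(x2[v.argmax()]),4)))
    print(y,r)
```

```text
side 0.101 [None, None]
side 0.105 [None, None]
side 0.109 [None, None]
side 0.113 [(-0.1771, -0.1835, -0.17, 32), (-0.1785, -0.1835, -0.178, 33)]
side 0.115 [(-0.1767, -0.184, -0.1695, 59), (-0.1776, -0.184, -0.17, 56)]
side 0.117 [(-0.1767, -0.1835, -0.1695, 78), (-0.1774, -0.184, -0.17, 68)]
side 0.119 [(-0.1768, -0.183, -0.1705, 79), (-0.1773, -0.1835, -0.1705, 65)]
side 0.121 [(-0.1769, -0.182, -0.1725, 61), (-0.1772, -0.182, -0.1725, 52)]
side 0.123 [(-0.1771, -0.1805, -0.174, 31), (-0.1773, -0.1805, -0.174, 30)]
top 0.101 [(-0.1766, -0.184, -0.169, 59), (-0.1759, -0.183, -0.169, 49)]
top 0.105 [(-0.1761, -0.1835, -0.1685, 91), (-0.1756, -0.183, -0.1685, 83)]Traceback (most recent call last):
  File "<stdin>", line 12, in <module>
  File "<stdin>", line 7, in prof
  File "h.py", line 18, in proj
    p=camera_params(n);c=np.array(p['R'])@np.asarray(X)+np.array(p['t']);s=c[:2]/c[2];s=s*(1+p['k1']*(s@s))
ValueError: time passes only in moves, steps and waits
```

```bash
python3 - <<'E'
import re
s=open('h.py').read()
s=s.replace("from rig import *","from rig import *\nfrom functools import lru_cache\nfrom rig import camera_params as _cp\ncamera_params=lru_cache(None)(_cp)",1)
open('h.py','w').write(s)
E
cat > ana.py <<'E'
from h import *
from scipy.ndimage import map_coordinates
import sys
k=sys.argv[1]
G2=H((.4435,-.0628),np.arctan2(-.987,.16)-np.radians(1.7))
A={'side':np.load('sA.npy'),'top':np.load('tA.npy')};B={'side':cv2.imread(f'pics/sF{k}.png').astype(float),'top':cv2.imread(f'pics/tF{k}.png').astype(float)}
xs=np.arange(-.2,-.15,.0005)
def prof(im,n,y,z,xs):
    q=np.array([proj(n,G2.w(x,y,z)) for x in xs]);return [map_coordinates(im[:,:,c],[q[:,1],q[:,0]],order=3) for c in range(3)]
for n in A:
  for z in (.101,.105,.109,.113,.117,.121,.123):
    r=[]
    for im in(A[n],B[n]):
        v=prof(im,n,-.056,z,xs);w=np.clip(v[2]-np.maximum(v[0],v[1])-15,0,None)
        if w.max()<=0: continue
        on=xs[w>w.max()/2]; r.append((round(float((w*xs).sum()/w.sum()),4),round(float(on.min()),4),round(float(on.max()),4),int(w.max())))
    print(n,z,r)
print('line')
for y in(-.055,-.051,-.047,-.043,-.039,-.034,-.03,-.025,-.02,-.01):
    r=[]
    for n in A:
      for im,lo in((A[n],-.135),(B[n],-.185)):
        x2=np.arange(lo,lo+.025,.0005);v=prof(im,n,y,.117,x2)[1]
        r.append((n,round(float(x2[v.argmax()]),4)))
    print(y,r)
E
python3 ana.py 8
```

```text
side 0.101 []
side 0.105 []
side 0.109 []
side 0.113 [(-0.1771, -0.1835, -0.17, 32), (-0.1785, -0.1835, -0.178, 33)]
side 0.117 [(-0.1767, -0.1835, -0.1695, 78), (-0.1774, -0.184, -0.17, 68)]
side 0.121 [(-0.1769, -0.182, -0.1725, 61), (-0.1772, -0.182, -0.1725, 52)]
side 0.123 [(-0.1771, -0.1805, -0.174, 31), (-0.1773, -0.1805, -0.174, 30)]
top 0.101 [(-0.1766, -0.184, -0.169, 59), (-0.1759, -0.183, -0.169, 49)]
top 0.105 [(-0.1761, -0.1835, -0.1685, 91), (-0.1756, -0.183, -0.1685, 83)]
top 0.109 [(-0.1752, -0.183, -0.1675, 107), (-0.1748, -0.1825, -0.1675, 103)]
top 0.113 [(-0.1742, -0.182, -0.1665, 111), (-0.1741, -0.1815, -0.1665, 109)]
top 0.117 [(-0.1734, -0.18, -0.1665, 99), (-0.1734, -0.18, -0.1665, 96)]
top 0.121 [(-0.1726, -0.177, -0.1685, 63), (-0.1727, -0.1775, -0.168, 52)]
top 0.123 [(-0.1721, -0.175, -0.169, 44), (-0.1723, -0.176, -0.169, 27)]
line
-0.055 [('side', -0.1195), ('side', -0.1745), ('top', -0.131), ('top', -0.185)]
-0.051 [('side', -0.12), ('side', -0.175), ('top', -0.1305), ('top', -0.1635)]
-0.047 [('side', -0.1205), ('side', -0.1755), ('top', -0.1325), ('top', -0.183)]
-0.043 [('side', -0.1205), ('side', -0.176), ('top', -0.124), ('top', -0.1835)]
-0.039 [('side', -0.135), ('side', -0.176), ('top', -0.121), ('top', -0.1825)]
-0.034 [('side', -0.1195), ('side', -0.1755), ('top', -0.1205), ('top', -0.182)]
-0.03 [('side', -0.12), ('side', -0.1755), ('top', -0.12), ('top', -0.1825)]
-0.025 [('side', -0.1195), ('side', -0.175), ('top', -0.119), ('top', -0.183)]
-0.02 [('side', -0.12), ('side', -0.1745), ('top', -0.119), ('top', -0.1835)]
-0.01 [('side', -0.1195), ('side', -0.176), ('top', -0.1195), ('top', -0.183)]
```

Run:
```python
from h import *
G2=H((.4435,-.0628),np.arctan2(-.987,.16)-np.radians(1.7))
b=cv2.imread('pics/tF8.png');a=cv2.imread('pics/sF8.png')
print(G2.h(plane('top',205.4,240.4,.113)))
from scipy.ndimage import map_coordinates
xs=np.arange(-.215,-.165,.0025);print(xs.round(4))
for n,im in(('top',b),('side',a),('top',np.load('tA.npy')),('side',np.load('sA.npy'))):
  for y in(-.049,-.045,-.041,-.02,0,.02,.045):
    q=np.array([proj(n,G2.w(x,y,.113)) for x in xs]);print(n,y,map_coordinates(im[:,:,1].astype(float),[q[:,1],q[:,0]],order=1).astype(int))
```

```text
[-0.19152051 -0.05176109  0.113     ]
[-0.215  -0.2125 -0.21   -0.2075 -0.205  -0.2025 -0.2    -0.1975 -0.195
 -0.1925 -0.19   -0.1875 -0.185  -0.1825 -0.18   -0.1775 -0.175  -0.1725
 -0.17   -0.1675]
top -0.049 [225 225 225 225 225 225 225 223 212 199 189 188 187 180 172 165 155 144
 152 176]
top -0.045 [225 225 225 225 225 225 225 223 218 211 199 208 217 214 202 203 197 180
 176 202]
top -0.041 [225 225 225 225 225 225 225 224 218 208 203 217 223 219 216 218 208 184
 178 192]
top -0.02 [193 194 199 196 189 188 195 207 218 221 218 221 222 217 204 203 194 182
 177 181]
top 0 [226 225 225 225 225 225 225 225 225 222 220 221 223 219 211 202 193 174
 171 169]
top 0.02 [225 225 225 225 225 225 225 225 224 222 219 222 223 220 206 193 181 161
 127  97]
top 0.045 [225 226 226 226 226 226 226 224 222 221 224 224 222 221 224 225 224 223
 223 223]
side -0.049 [ 90  90  88  87  87  89  98 118 149 168 177 175 165 154 158 169 177 170
 160 162]
side -0.045 [ 83  83  80  78  79  81  95 122 153 170 176 173 166 159 165 174 178 174
 166 171]
side -0.041 [ 74  73  72  70  70  69  84 109 137 157 165 161
[... 1010 characters left out ...]
22 225 225 223 222 224 226 225 223
 222 223]
side -0.049 [ 91  91  90  89  88  88  95 115 143 163 174 174 166 158 163 171 176 167
 159 161]
side -0.045 [ 85  83  81  79  78  79  93 118 146 165 173 173 168 163 170 175 174 166
 158 164]
side -0.041 [ 75  74  72  70  69  70  83 107 133 153 163 162 154 148 151 158 159 154
 149 149]
side -0.02 [ 66  66  64  63  61  65  82 127 162 182 187 177 143 100  73  66  70  78
  79  79]
side 0 [101 102 102 103 109 114 120 138 166 185 191 179 146  93  80 104 130 145
 152 155]
side 0.02 [192 192 192 192 192 190 182 178 184 193 193 175 142 126 148 180 190 192
 191 191]
side 0.045 [192 192 192 192 192 188 175 157 168 179 185 186 184 184 185 185 186 187
 186 184]
```

Best direct comparison (both in the same side view, same spot): line −175.3, mark −176.7, about 1.1 mm short; the corrected top view says likewise (0.5–1.5). I'll regrip and nudge out 1 mm.

```bash
python3 -m inch '[[0,[0,50,0],[0,0,0]],[0,[0,100,0],[0,0,0]],[0,[0,130,0],[0,0,0]],[0,[0,148,0],[0,0,0]],[0,[0,160,0],[0,0,0]],[0,[0,160,0],[0,0,0]],[0,[0,160,0],[0,0,0]]]'
python3 -m inch '[[-1,[0,0,0],[0,0,0]],[-1,[0,0,0],[0,0,0]],[-1,[0,0,0],[0,0,0]],[-1,[0,0,0],[0,0,0]],[-1,[0,0,0],[0,0,0]]]' 50
python3 - <<'E'
from h import *
print(gp(G),G.x@state()['contact_force'],G.y@state()['contact_force'])
E
python3 -m inch '[[-1,[-0.7,-0.7,0],[0,0,0]],[-1,[-1.2,-1.2,0],[0,0,0]],[-1,[-1.2,-1.2,0],[0,0,0]]]'
python3 - <<'E'
from h import *
print(gp(G),G.x@state()['contact_force'],G.y@state()['contact_force'])
E
```

```text
time: 16.82
ee_pos: [0.4267, 0.0775, 0.1358]
eef_rot: [-0.323, 0.67, -0.216, 0.633]
contact_force: [0.2, 0.1, 0.4]
grip_width: 0.0426
time: 17.45
ee_pos: [0.4263, 0.0778, 0.1365]
eef_rot: [-0.323, 0.67, -0.216, 0.633]
contact_force: [-3.6, 4.5, 5.8]
grip_width: 0.0132
[-0.1548  0.0054  0.1497] -5.0395531601610575 -2.8497926056814955
time: 17.82
ee_pos: [0.4261, 0.0785, 0.1366]
eef_rot: [-0.322, 0.67, -0.216, 0.633]
contact_force: [4.1, -6.7, -2.4]
grip_width: 0.013
[-0.1555  0.0054  0.1497] 7.300903117595254 2.9225981652444895
```

```bash
python3 -m inch '[[-1,[-0.6,-0.6,0],[0,0,0]],[-1,[-1.1,-1.1,0],[0,0,0]],[-1,[-1.1,-1.1,0],[0,0,0]]]'
python3 - <<'E'
from h import *
print(gp(G),G.x@state()['contact_force'])
E
python3 -m inch '[[-1,[0,0,0],[0,0,0]],[0,[0,0,0],[0,0,0]],[0,[0,0,0],[0,0,0]],[0,[0,0,0],[0,0,0]],[0,[0,0,0],[0,0,0]],[0,[0,-30,0],[0,0,0]],[0,[0,-80,0],[0,0,0]],[0,[0,-130,0],[0,0,0]],[0,[0,-160,0],[0,0,0]],[0,[0,-160,0],[0,0,0]]]'
python3 chk.py 9; python3 ana.py 9
```

```text
time: 18.2
ee_pos: [0.4261, 0.0789, 0.1366]
eef_rot: [-0.321, 0.67, -0.215, 0.634]
contact_force: [4.0, -7.9, -2.7]
grip_width: 0.013
[-0.156   0.0054  0.1497] 8.417948088042097
time: 19.45
ee_pos: [0.408, 0.1927, 0.2505]
eef_rot: [-0.323, 0.669, -0.215, 0.634]
contact_force: [-1.1, 0.2, -1.3]
grip_width: 0.0422
[-0.2712  0.0057  0.2637]
side 0.101 []
side 0.105 []
side 0.109 []
side 0.113 [(-0.1771, -0.1835, -0.17, 32), (-0.1776, -0.1835, -0.17, 28)]
side 0.117 [(-0.1767, -0.1835, -0.1695, 78), (-0.177, -0.184, -0.169, 61)]
side 0.121 [(-0.1769, -0.182, -0.1725, 61), (-0.1769, -0.182, -0.172, 51)]
side 0.123 [(-0.1771, -0.1805, -0.174, 31), (-0.1771, -0.1805, -0.174, 30)]
top 0.101 [(-0.1766, -0.184, -0.169, 59), (-0.1759, -0.183, -0.169, 50)]
top 0.105 [(-0.1761, -0.1835, -0.1685, 91), (-0.1756, -0.183, -0.1685, 83)]
top 0.109 [(-0.1752, -0.183, -0.1675, 107), (-0.1748, -0.1825, -0.1675, 103)]
top 0.113 [(-0.1742, -0.182, -0.1665, 111), (-0.1741, -0.1815, -0.1665, 108)]
top 0.117 [(-0.1734, -0.18, -0.1665, 99), (-0.1733, -0.18, -0.1665, 96)]
top 0.121 [(-0.1726, -0.177, -0.1685, 63
[... 204 characters left out ...]
side', -0.12), ('side', -0.1765), ('top', -0.1305), ('top', -0.1635)]
-0.047 [('side', -0.1205), ('side', -0.1765), ('top', -0.1325), ('top', -0.183)]
-0.043 [('side', -0.1205), ('side', -0.1765), ('top', -0.124), ('top', -0.1835)]
-0.039 [('side', -0.135), ('side', -0.176), ('top', -0.121), ('top', -0.183)]
-0.034 [('side', -0.1195), ('side', -0.1755), ('top', -0.1205), ('top', -0.183)]
-0.03 [('side', -0.12), ('side', -0.176), ('top', -0.12), ('top', -0.183)]
-0.025 [('side', -0.1195), ('side', -0.1765), ('top', -0.119), ('top', -0.183)]
-0.02 [('side', -0.12), ('side', -0.176), ('top', -0.119), ('top', -0.183)]
-0.01 [('side', -0.1195), ('side', -0.175), ('top', -0.1195), ('top', -0.183)]
```

View pics/s9.png

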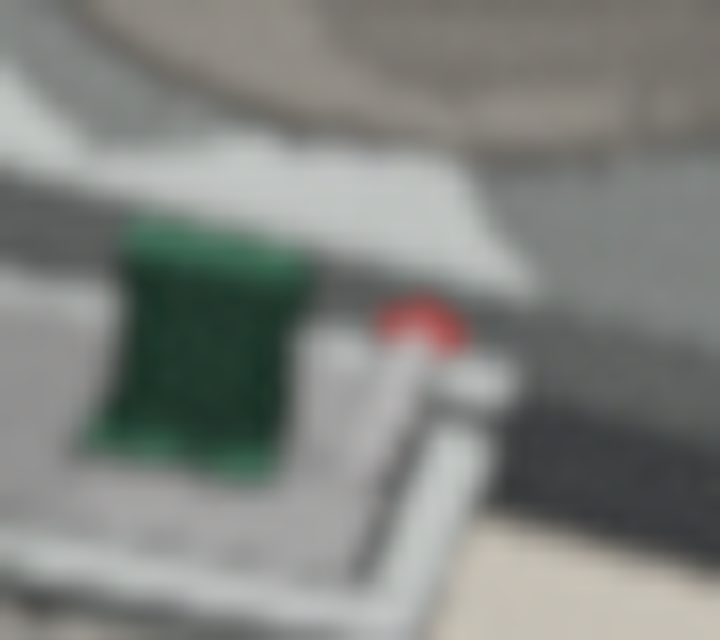

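View pics/sF9.png

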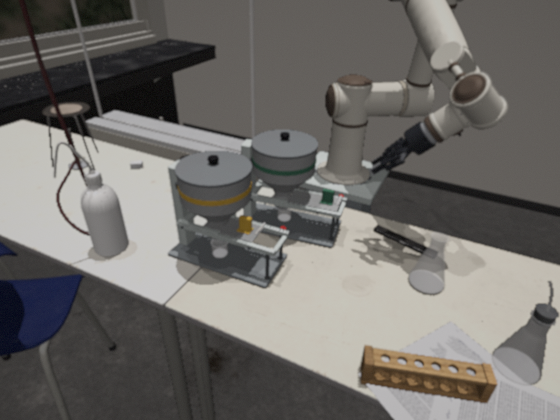

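View pics/tF9.png

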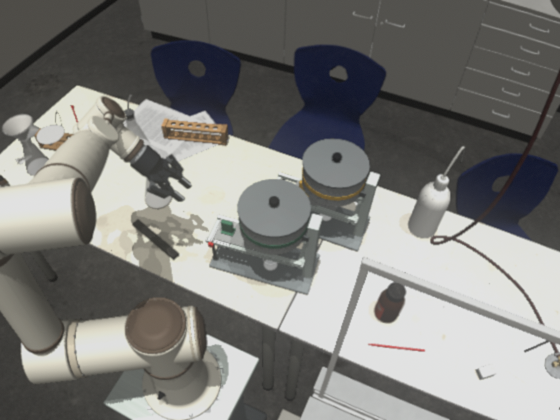

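The side crop shows the line's end centred under the red arch (line tip about (418,345), arch 378–468). The whole views show the flask, the bottle and both beakers where they were, and the arm clear. Handing in.

```bash
python3 -c "
from rig import *
print(state()['contact_force']);print(finish_job())"
```

```text
[1.02706158 0.11355433 0.296901  ]
the job is handed in; nothing more can be done
None
```

I shut the yellow gate first, then pulled the green gate out to its red mark and let go. The job was handed in at about 20 s of the 64 s allowed, with the gripper open and clear of everything.

- **Yellow gate:** I pushed it about 28 mm until it stopped. At the stop the push rose to 20 N, against 9 N of friction, with no further movement. The camera still put the fin and line about 3 mm short of shut. I took this as an error in where I placed the hopper, because the rail end, which does not move, was off by almost as much. I therefore trusted the force reading.
- **Green gate:** I pulled it about 55 mm, saw it was roughly 1 mm short, and gripped it again to bring it out about 1 mm more. The side view then put the line at about −176.3 mm and the mark at about −176.8 mm, which is level within measuring error.
- **Disagreement between views:** The top view could not make out the line at its final place, and by itself it put the mark 2–3 mm less far out. It also misplaced the rail's front end, by about 4 mm. After correcting for that it agreed with the side view to about 1 mm.
- **Left alone:** The green mark measured the same before and after. In the last pictures the yellow mark, both beakers, the flask and the brown bottle looked to be where they started; I checked these only by eye.

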